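# Close and pin the camp-stove windscreen

## Robot

A 7-joint arm with a two-finger parallel gripper is mounted at the origin on the work surface. World frame = base frame: x ahead of the robot, y to its left, z up, the work surface at z = 0. Lengths are in mm, angles in rad, forces in N, time in s.
With the tool pointing down it reaches from about 350 to 900 mm from the base axis. Payload 7.2 kg.
Tool frame: the origin (TCP) lies on the mounting face of the last link; the fingertips stand 173 mm ahead of it and the grasp point (between the pads) lies 155 mm ahead of it; z points along the fingers, y is the line along which they close (so a half turn about z gives the same grasp; the last joint's range is limited). The gripper opens to 85 mm and grips with 20 to 120 N. Pads are 22 mm wide; open, the fingers measure 114 mm over their backs; the gripper's body (76 mm by 85 mm) begins 54 mm behind the grasp point. The pads swing forward as they close: fully open they stand 13 mm farther back than shut.
Start: joints at [1.168, 0.411, -0.013, 1.596, 0.006, 1.134, -0.082], TCP at [205.349, -590.3, 404.697] pointing down, gripper open.
Joint ranges: [-2.95, 2.95], [-0.29, 1.99], [-1.47, 1.44], [0.14, 2.54], [-1.03, 4.17], [0.13, 1.85], [-2.86, 2.86]. Speed limits (rad/s): [2.39, 2.39, 3.01, 3.01, 3.14, 3.14, 3.14].

## Interface

Orientations are given as a unit quaternion [x, y, z, w].
In Python, from rig import monitor, viewer, env, boxes_of gives the robot as it stands. The module is installed in compiled form; this text tells all that it offers.
- The arm moves only by the tool drive_tool, never from a script. Its argument "steps" is a list of rows, each a list of 6 numbers: the shift along the tool's x, y, z as a fraction of full scale, then the turn, a rotation vector about the tool's x, y, z as a fraction of full scale. In form: [[tx, ty, tz, rx, ry, rz], ...]. A call has 1 to 12 rows; each row shifts and turns the commanded pose from where the row before left it, along the tool's axes as they then stand; what a row does not reach is not made up. Full scale, the value 1, is 0.25 m for a shift and 45 degrees for a turn. A row lasts 1/8 s, in which the tool goes at most 62.5 mm and 10.7 degrees, less where a joint would pass 70% of its speed; a pose out of reach is approached as far as the arm can. A call with a number of a shift or a turn outside -1 to 1 is refused whole. A call with a gripper value outside its range is refused whole. "gripper" is the closure, from 0 (fully open) to 1 (shut), set as the call begins (left out, the last holds). The fingers move at their own pace and stop on an object; the grip force is fixed at half the most. Time passes only in rows, so rows that do not move let the fingers close. It gives the time, the measured TCP pose, the force, the opening and the grip force at its end, in the units of the state.
- monitor.get_obs(): the state, without advancing time (a new reading comes with each control period).
- viewer.capture(name): name is "scene" or "top" or "wrist"; returns a dict with "pixels" (480x640x3 uint8, red, green, blue), "fov_y" (degrees; the focal length in pixels is half the picture's height over the tangent of half this angle, whatever the lens; pixels are square), "cx", "cy" (the principal point, pixels), "dist_coeffs" ([k1, k2, p1, p2, k3] as OpenCV has them; the pictures are not rectified), "rvec" (rotation vector, rad) and "tvec" (3), from world to camera coordinates, as OpenCV has them. Camera axes: x right, y down, z forward; pixel columns grow to the right and rows downward; lengths in mm; the calibration is good to about 2 mm. A picture is of the moment at which its call begins. There is no depth.
- env.finish_job(): hands the job in; it is judged then, once.
Trained networks look in a picture, given as the dict that the camera call returned (one of the last four; its "shot" number tells which), for a name from the list of things; names that differ only in an ending like _2 or _b are one class to them, and where a whole thing is asked for, a point or a joint stands for the part that bears it (a point fixed in the world has none). Each returns a list of dicts, best first, with "score" (0 to 1); they miss things now and then, are a little off and sometimes report something else, mostly with a low value. They report only what shows in the picture. A call takes as long as a camera call. They do not tell look-alikes from the thing itself.
- boxes_of(picture, thing): "bbox" ([centre column, centre row, width, height] in pixels, round what is visible of it).
The state is a dict: "time_s": time; "qpos": joint angles; "joint_vel": joint speeds; "tau": joint torques, N m; "eef_pos": TCP position; "tcp_rot": TCP orientation; "contact_force": force on the tool from outside, world axes, zero at the start; "torque": the same for the moment, N m; "finger_gap": finger opening in mm; "grip_force": force on a finger pad.
Only numpy, scipy, OpenCV 4.12 (cv2) and the standard library are available. Lean on these libraries where they do the work, as an engineer would, in place of code of your own. Each camera call takes 0.05 s, during which the arm holds its last target. There are 200 camera calls.

## Task

Swing the open side panel of the camp-stove windscreen fully shut so that its yellow eyelet sits over the steel eyelet on the corner. Then take the red-handled locking pin from its wooden block and push it down through both eyelets until its collar rests on the yellow one, and let go. Leave the pot on the burner, the mug, the flask and the matchbox where they are.

Things in the scene. Friction and masses are not known exactly. Their poses are not given: they have to be found in the camera images.
- stove: Camp stove on a white tray 250 x 270 mm, fixed to the table; origin under its centre at table height. Windscreen of 4 mm aluminium sheet, top edge at 115 mm: fixed panels at x = -85 mm and y = +100 mm, swinging panel (gate) at y = -100 mm when shut; +x side open. Gate hinge (vertical) at x +85, y -100 mm; eyelets' corner at x -85, y -100 mm (stove axes).
- gate (a joint): Angle of the swinging panel (rad): 0 = fully shut against its stop, eyelets in line; positive = swung outward, free end to the stove's -y side, away from the pot; limit 1.3. Friction about 0.05 N m keeps it where it is left; no spring, no latch. Push it inward from outside to close it.
- gate_push (a point): Point on the gate's outer face, 120 mm from the hinge, 80 mm above the table, moving with the gate. The gate's own -y axis points straight out of that face, its +x axis along the panel to the hinge. The panel spans 7 to 155 mm from the hinge and heights 12 to 115 mm.
- gate_eyelet (a point): Centre of the hole of the yellow upper eyelet on the gate's free end, 170 mm from the hinge, at the eyelet's upper face, 118 mm above the table. Plate 30 x 30 x 6 mm, round vertical through-hole 11 mm. Axes as the gate's, z up.
- lower_eyelet (a point): Centre of the hole of the fixed bare-steel lower eyelet at the latch corner, at its upper face, 100 mm above the table. Plate 30 x 30 x 6 mm, round vertical through-hole 12 mm; free space below. With the gate shut it lies straight under the yellow one.
- pin_block: Pale wooden block 52 x 52 x 60 mm, fixed to the table; origin under its centre. A 12 mm hole goes straight down its middle; the pin stands in it upright with its collar on the block's top. It can change places with the mug.
- pin_grip (a point): Centre of the pin's red round handle (20 mm diameter, 52 mm tall; grip here), 85 mm above the pin's tip; z axis along the pin, tip to handle. Below the handle: a steel collar (24 mm diameter, 4 mm thick, underside 55 mm above the tip) and a round steel shank, 8 mm diameter. 111 mm long, about 60 g.
- pin_tip (a point): Tip of the pin's shank (bottom end), tapered from 8 mm to 3.6 mm over the last 8 mm. z axis as pin_grip.
- pot_center (a point): Centre of the loose blue lidded pot, 104 mm diameter, 93 mm tall with its knob, standing on the burner 48 mm above the table. Leave alone.
- mug_center (a point): Centre of a loose white mug, 76 mm diameter, 92 mm tall, half-way up, handle on its +y side. Leave alone.
- flask_center (a point): Centre of a loose yellow vacuum flask, 82 mm diameter, 200 mm tall. Leave alone.
- matchbox_center (a point): Centre of a loose matchbox, 36 x 53 x 15 mm, lying flat on the table. Leave alone.
Not all that is in view belongs to the job. What is meant by the part that bears pin_grip is not black or purple, and is the larger of those in its own colour.

How it is judged:
By the outcome, as a careful person would: the job done as asked, in the order asked, and still so for the second after the job is handed in, with the robot touching nothing.
It also fails if it takes over 54 s, if anything falls off the work surface, if the arm or the gripper's body presses on something with over 40 N, if the wrist force passes 120 N, or if a joint passes its speed limit or range.

## Working session

There is one attempt and no reset: what is moved stays moved. The work goes in short steps, Python scripts to look and compute and a tool call to move; the robot and the scene stay as the last step left them, time stands still between calls to the robot, and variables do not carry over. Pictures are saved under pics/ and viewed, at most 10 in all, crops included, and the job is handed in when it is done.

Besides the shell and the picture viewer there is one more tool, called after "Call:" in YAML: its name, and indented under it one key for each argument. drive_tool: Moves the arm, as the interface text tells. Its arguments: {"type":"object","properties":{"steps":{"type":"array"},"gripper":{"type":"number"}},"required":["steps"]}

```bash
mkdir -p pics
cat > h.py <<'E'
import numpy as np, cv2
from rig import monitor, viewer, env, boxes_of
from scipy.spatial.transform import Rotation as R
def cam(p):
    f=240/np.tan(np.radians(p["fov_y"])/2)
    K=np.array([[f,0,p["cx"]],[0,f,p["cy"]],[0,0,1.]])
    return K,np.array(p["dist_coeffs"],float),np.array(p["rvec"],float),np.array(p["tvec"],float)
def ray(p,uv):
    K,d,r,t=cam(p); n=cv2.undistortPoints(np.array([[uv]],float),K,d)[0,0]
    M=cv2.Rodrigues(r)[0]; return -M.T@t.ravel(), M.T@np.array([n[0],n[1],1])
def onz(p,uv,z):
    c,d=ray(p,uv); return c+d*(z-c[2])/d[2]
def tri(obs):
    A=np.zeros((3,3));b=np.zeros(3)
    for p,uv in obs:
        c,d=ray(p,uv); d=d/np.linalg.norm(d); P=np.eye(3)-np.outer(d,d); A+=P; b+=P@c
    return np.linalg.solve(A,b)
def proj(p,X):
    K,d,r,t=cam(p); return cv2.projectPoints(np.array(X,float).reshape(-1,3),r,t,K,d)[0].reshape(-1,2)
def save(p,n): cv2.imwrite(f"pics/{n}.png",p["pixels"][:,:,::-1])
E
cat > a.py <<'E'
from h import *
import pickle
o=monitor.get_obs(); print(o)
P={}
for n in ["scene","top","wrist"]:
    p=viewer.capture(n); P[n]=p
    for t in ["stove","gate","gate_push","gate_eyelet","lower_eyelet","pin_block","pin_grip","pin_tip","pot_center","mug_center","flask_center","matchbox_center"]:
        print(n,t,[(np.round(b["bbox"]).astype(int).tolist(),round(b["score"],2)) for b in boxes_of(p,t)])
pickle.dump(P,open("P.pkl","wb"))
im=np.hstack([P["scene"]["pixels"],P["top"]["pixels"]])
save(P["scene"],"s1");save(P["top"],"t1")
E
python3 a.py
```

```text
{'time_s': 0.0, 'qpos': array([ 1.16778843,  0.41193035, -0.01273772,  1.59705909,  0.00557233,
        1.13426713, -0.08219304]), 'joint_vel': array([-8.35761559e-06, -1.62545450e-03,  2.25048311e-04, -7.58644014e-04,
       -1.91592000e-03, -6.05165196e-04,  1.21681320e-04]), 'tau': array([-5.43366641e-04, -6.00617194e+01,  6.81921411e-01, -2.99412400e+01,
        1.37948769e-02,  1.05228054e-02, -1.41196102e-05]), 'eef_pos': array([ 205.29368284, -590.09532926,  403.82755254]), 'tcp_rot': array([ 9.86016699e-01,  1.66644552e-01, -1.74995836e-04, -7.95449977e-04]), 'contact_force': array([-0.61957964,  0.60747165,  0.08942606]), 'torque': array([0.01771235, 0.00285019, 0.04666313]), 'grip_force': 0.0, 'finger_gap': 85.60308296278765}
scene stove [([345, 267, 170, 124], 0.74), ([186, 325, 12, 26], 0.16)]
scene gate [([302, 273, 83, 66], 0.95)]
scene gate_push [([299, 273, 80, 66], 0.7), ([354, 244, 50, 53], 0.64)]
scene gate_eyelet [([298, 273, 80, 63], 0.6)]
scene lower_eyelet [([344, 267, 171, 129], 0.74)]
scene pin_block [([185, 347, 32, 43], 0.6)]
scene pin_grip [([183, 328, 15,
[... 634 characters left out ...]
in_block [([406, 302, 25, 16], 0.68), ([482, 250, 28, 34], 0.6), ([364, 233, 40, 80], 0.19)]
top pin_grip [([506, 208, 44, 17], 0.61), ([489, 244, 14, 13], 0.48)]
top pin_tip [([492, 246, 15, 15], 0.71), ([526, 261, 27, 26], 0.5), ([504, 208, 37, 17], 0.5), ([518, 234, 29, 16], 0.47)]
top pot_center [([291, 222, 50, 58], 0.73)]
top mug_center [([514, 300, 48, 44], 0.64)]
top flask_center [([130, 311, 66, 47], 0.79)]
top matchbox_center [([405, 300, 28, 20], 0.81)]
wrist stove []
wrist gate []
wrist gate_push []
wrist gate_eyelet []
wrist lower_eyelet []
wrist pin_block []
wrist pin_grip []
wrist pin_tip []
wrist pot_center []
wrist mug_center []
wrist flask_center []
wrist matchbox_center []
```

View pics/s1.png

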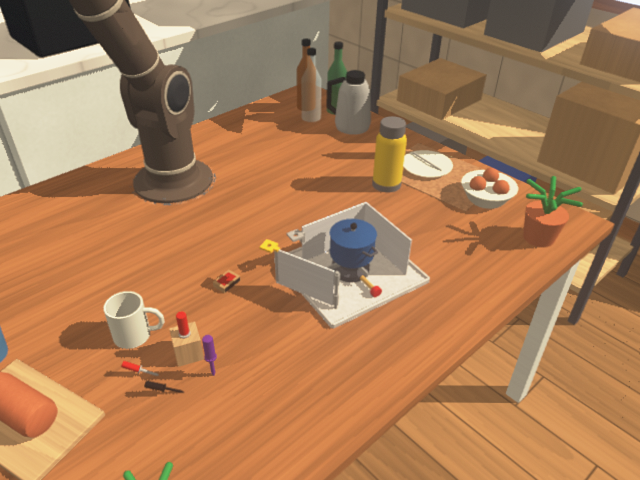

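View pics/t1.png

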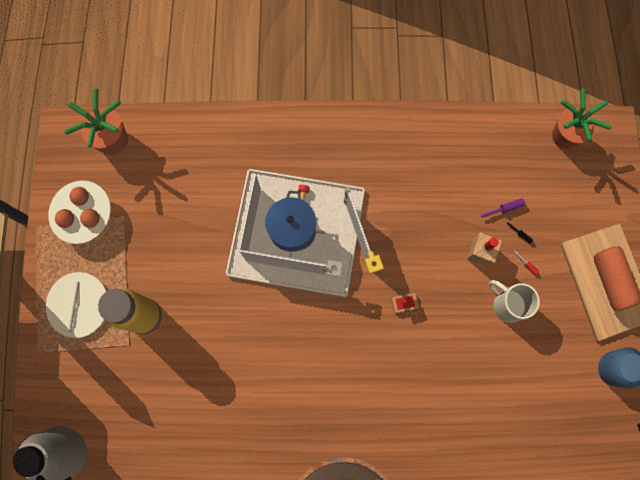

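The scene view shows the stove near (345,267), with the gate open and its yellow eyelet at (270,246). The steel eyelet is at (297,235).

Pin candidates in the scene view:
- Red pin standing in the block at (183,328)
- Small red one lying at (135,367)
- Black one at (163,387)
- Purple one at (209,352)

The large red pin in the block fits the description. I'll confirm it in a crop.

```bash
cat > b.py <<'E'
from h import *
import pickle
P=pickle.load(open("P.pkl","rb"))
s,t=P["scene"]["pixels"],P["top"]["pixels"]
c=lambda im,x,y,w,h,W,H: cv2.resize(im[y:y+h,x:x+w],(W,H),interpolation=cv2.INTER_CUBIC)
# left: scene stove & pin ; right: top stove & pin
o=np.zeros((600,800,3),np.uint8)
o[:300,:400]=c(s,240,200,100,75,400,300); o[300:,:400]=c(s,110,300,120,90,400,300)
o[:300,400:]=c(t,320,180,133,100,400,300); o[300:,400:]=c(t,460,195,100,75,400,300)
cv2.imwrite("pics/c1.png",o[:,:,::-1])
S,T=P["scene"],P["top"]
def yel(im):
    h=cv2.cvtColor(im,cv2.COLOR_RGB2HSV); m=cv2.inRange(h,(22,150,150),(35,255,255))
    n,l,st,ce=cv2.connectedComponentsWithStats(m); return [(st[i][:5].tolist(),ce[i].round(1).tolist()) for i in range(1,n) if st[i][4]>15]
print(yel(s),yel(t))
def red(im,x0,y0,x1,y1):
    h=cv2.cvtColor(im,cv2.COLOR_RGB2HSV); m=cv2.inRange(h,(0,190,110),(5,255,255))|cv2.inRange(h,(174,190,110),(180,255,255))
    z=np.zeros_like(m); z[y0:y1,x0:x1]=m[y0:y1,x0:x1]
    n,l,st,ce=cv2.connectedComponentsWithStats(z); return [(st[i][:5].tolist(),ce[i].round(1).tolist()) for i in range(1,n) if st[i][4]>8]
print(red(s,110,300,230,400),red(t,460,190,560,290))
print("pin_grip tri",tri([(S,(183,328)),(T,(490,244))]))
print("yellow",tri([(S,(269.5,246)),(T,(374,263.5))]), "lower",tri([(S,(296.5,235)),(T,(334,267))]))
for uv in [(249,169),(366,187),(347,296),(227,275)]: print("tray",onz(T,uv,10).round(1))
E
python3 b.py
```

```text
[([378, 135, 28, 48, 281], [398.8, 153.9]), ([260, 240, 20, 12, 128], [269.7, 245.3])] [([366, 252, 16, 20, 160], [373.3, 262.4])]
[([176, 312, 12, 22, 139], [182.8, 320.9]), ([122, 361, 17, 10, 99], [130.1, 365.6])] [([485, 238, 13, 9, 73], [492.0, 242.2]), ([526, 262, 12, 13, 71], [532.0, 268.2])]
pin_grip tri [ 573.69708354 -317.88427053   82.68271712]
yellow [526.42319856 -61.70516286 117.54348865] lower [522.41981008  20.50616817 101.56604305]
tray [769.9 213.5  10. ]
tray [724.8 -57.8  10. ]
tray [472.5 -11.   10. ]
tray [520.2 256.8  10. ]
```

View pics/c1.png

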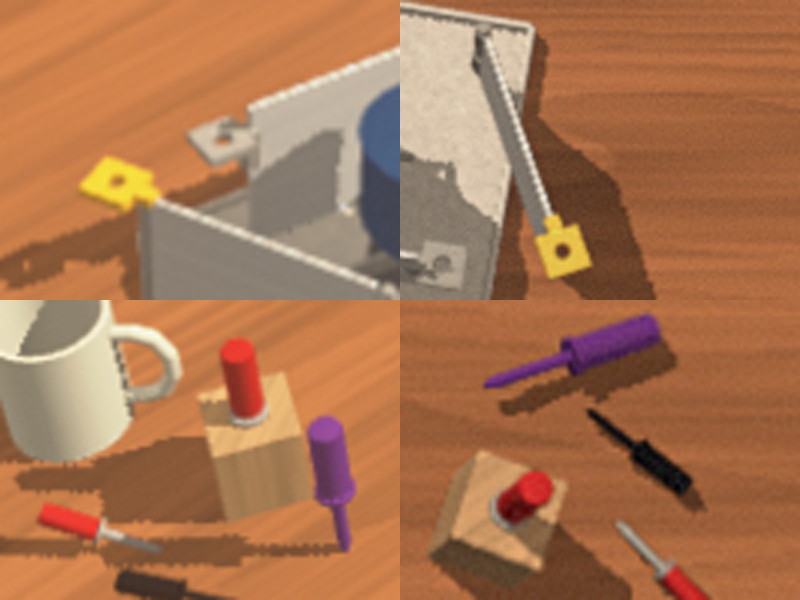

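The crop confirms it. The red pin standing in the wooden block, scene (183,325), is the larger red one. The other red one, (131,366), is smaller and lying down, and the purple and black ones are ruled out. I'm moving toward the gate now.

Call:
drive_tool:
  gripper: 1
  steps:
    - [0,0,0,0,0,0.217]
    - [0,0,0,0,0,0.217]
    - [0,0,0,0,0,0.217]
    - [0.08,-0.14,0,0,0,0]
    - [0.09,-0.17,0,0,0,0]
    - [0.09,-0.17,0,0,0,0]
    - [0.09,-0.17,0,0,0,0]
    - [0.09,-0.17,0,0,0,0]
    - [0.09,-0.17,0,0,0,0]
    - [0.09,-0.17,0,0,0,0]
    - [0.09,-0.17,0,0,0,0]
    - [0,0,0,0,0,0]

```text
time_s: 3.45
eef_pos: [440.9, -290.6, 404.9]
tcp_rot: [0.996, -0.085, 0.001, -0.001]
contact_force: [-0.7, -0.1, -0.5]
finger_gap: 0.1
grip_force: 0.0
```

Call:
drive_tool:
  steps:
    - [0.08,-0.15,0,0,0,0]
    - [0.09,-0.17,0,0,0,0]
    - [0.09,-0.17,0,0,0,0]
    - [0.09,-0.17,0,0,0,0]
    - [0.085,-0.16,0,0,0,0]
    - [0,0,0,0,0,0]
    - [0,0,0,0,0,0]

```text
time_s: 4.32
eef_pos: [581.1, -112.7, 404.4]
tcp_rot: [0.996, -0.089, -0.0, 0.001]
contact_force: [0.7, 0.4, 0.4]
finger_gap: 0.3
grip_force: 0.0
```

```bash
cat > c.py <<'E'
from h import *
import pickle
p=viewer.capture("wrist"); pickle.dump(p,open("w1.pkl","wb")); save(p,"w1"); print(monitor.get_obs()["eef_pos"], ray(p,(320,240)))
for X in [(526.4,-61.7,117.5),(522.4,20.5,101),(689.8,-9,115)]: print(proj(p,X))
E
python3 c.py
```

```text
[ 580.89959338 -113.22038883  404.55365882] (array([ 653.41402891, -127.84085677,  374.20179848]), array([-0.29917144,  0.06747982, -0.95207714]))
[[271.97506451 303.77393285]]
[[183.45626474 313.64958831]]
[[146.82395586 105.11412099]]
```

View pics/w1.png

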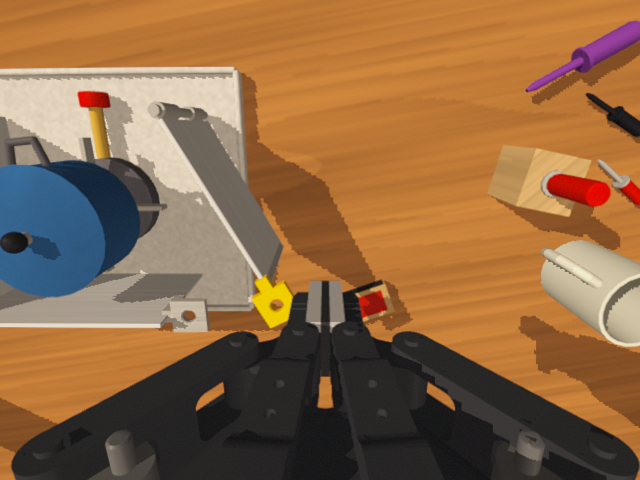

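The wrist view shows the yellow eyelet hole at (274,305), the steel hole at (187,316), the hinge at (156,107), and the pin collar at (551,185). The finger is outside the gate.

```bash
cat > d.py <<'E'
from h import *
import pickle
p=pickle.load(open("w1.pkl","rb")); P=pickle.load(open("P.pkl","rb")); S,T=P["scene"],P["top"]
for n,uv,z in [("yel",(274,305),118),("low",(187,316),100),("hinge",(156,107),115),("collar",(551,185),63),("handletop",(594,191),116)]: print(n,onz(p,uv,z).round(1))
print(tri([(S,(269.5,245)),(T,(373.6,263.3)),(p,(274,305))]),tri([(S,(295.7,234.5)),(T,(333.4,267)),(p,(187,316))]))
print("htop",tri([(S,(182,314.5)),(T,(494.7,241.3)),(p,(594,191))]),"collar",tri([(S,(184.6,334)),(T,(487.6,248)),(p,(551,185))]))
print(onz(T,(130,300),190),proj(p,tri([(S,(183,314.5)),(T,(494.7,241.3))])))
E
python3 d.py
```

```text
yel [525.3 -63.2 118. ]
low [519.2  18.7 100. ]
hinge [687.4 -14.9 115. ]
collar [ 569.8 -317.    63. ]
handletop [ 573.9 -316.7  116. ]
[526.21406666 -61.88402214 119.73396474] [520.90188186  19.7886262  102.00947093]
htop [ 573.14248082 -316.13240565  117.92850531] collar [ 569.99157864 -317.06984484   61.8248681 ]
[440.43192584 417.63311529 190.        ] [[594.87995643 192.89246561]]
```

Call:
drive_tool:
  steps:
    - [0,0,0.14,0,0,0]
    - [0,0,0.16,0,0,0]
    - [0,0,0.16,0,0,0]
    - [0,0,0.16,0,0,0]
    - [0,0,0,0,0,0]
    - [-0.03,-0.06,0,0,0,0]
    - [-0.03,-0.06,0,0,0,0]
    - [-0.03,-0.06,0,0,0,0]
    - [-0.03,-0.06,0,0,0,0]
    - [-0.03,-0.06,0,0,0,0]
    - [-0.02,-0.05,0,0,0,0]
    - [0,0,0,0,0,0]

```text
time_s: 5.88
eef_pos: [554.6, -16.3, 249.5]
tcp_rot: [0.996, -0.087, -0.001, -0.0]
contact_force: [0.5, 0.2, 0.3]
finger_gap: -0.1
grip_force: 0.0
```

Creeping in to the stop.

Call:
drive_tool:
  steps:
    - [0,-0.02,0,0,0,0]
    - [0,-0.015,0,0,0,0]
    - [0,-0.01,0,0,0,0]
    - [0,-0.01,0,0,0,0]
    - [0,0,0,0,0,0]
    - [0,0,0,0,0,0]

```text
time_s: 6.62
eef_pos: [557.4, -5.4, 249.7]
tcp_rot: [0.996, -0.089, -0.0, 0.001]
contact_force: [-2.1, -4.7, 2.4]
finger_gap: -0.3
grip_force: 2.3
```

```bash
cat > e.py <<'E'
from h import *
import sys,pickle
a,b=viewer.capture("scene"),viewer.capture("top"); pickle.dump((a,b),open("g.pkl","wb"))
c=lambda p,x,y,w,h,W,H: cv2.resize(p["pixels"][y:y+h,x:x+w],(W,H),interpolation=cv2.INTER_CUBIC)
cv2.imwrite(f"pics/{sys.argv[1]}.png",np.hstack([c(a,250,200,80,80,400,400),c(b,300,220,80,80,400,400)])[:,:,::-1])
print(monitor.get_obs()["eef_pos"],monitor.get_obs()["contact_force"])
E
python3 e.py g1
```

```text
[557.35182189  -5.41260893 249.68304253] [-1.87105863 -5.22782386  2.08882751]
```

View pics/g1.png

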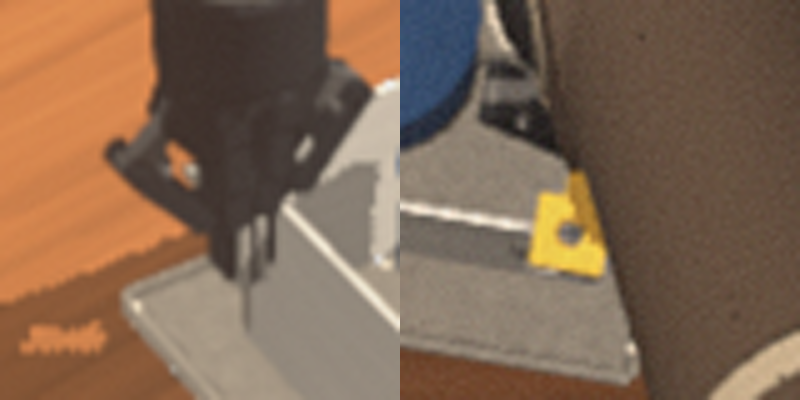

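The top view shows the yellow eyelet at about (334,267), lying over the steel one. The 5 N force suggests it's at the stop. I'll push slightly more to confirm, then back off and lift.

Call:
drive_tool:
  steps:
    - [0,-0.012,0,0,0,0]
    - [0,-0.012,0,0,0,0]
    - [0,0,0,0,0,0]

```text
time_s: 7.1
eef_pos: [557.9, -3.6, 249.8]
tcp_rot: [0.996, -0.091, -0.001, 0.003]
contact_force: [-4.4, -18.2, 8.1]
finger_gap: -0.1
grip_force: 8.1
```

Call:
drive_tool:
  steps:
    - [0,0.04,0,0,0,0]
    - [0,0.1,0,0,0,0]
    - [0,0.1,-0.05,0,0,0]
    - [0,0.1,-0.15,0,0,0]
    - [0,0.1,-0.15,0,0,0]
    - [0,0.05,-0.15,0,0,0]
    - [0,0,-0.08,0,0,0]
    - [0,0,0,0,0,0]

```text
time_s: 8.1
eef_pos: [537.5, -118.6, 396.2]
tcp_rot: [0.996, -0.088, 0.002, -0.0]
contact_force: [-1.1, -0.1, -1.3]
finger_gap: -0.1
grip_force: 0.0
```

```bash
cat > f.py <<'E'
from h import *
import pickle
p=viewer.capture("wrist"); pickle.dump(p,open("w2.pkl","wb")); save(p,"w2"); print(monitor.get_obs()["eef_pos"])
E
python3 f.py
```

```text
[ 537.12532905 -118.45349862  394.80610424]
```

View pics/w2.png

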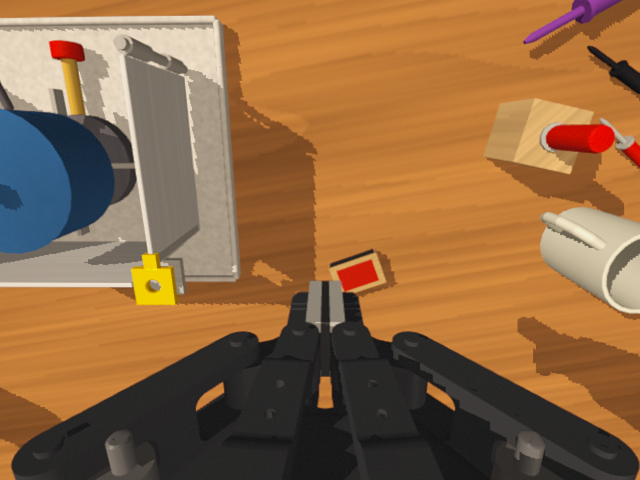

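The gate is shut: it took 18 N against the stop, and the yellow eyelet, with its hole at (153,285), covers the steel one. Next is the pin.

Call:
drive_tool:
  gripper: 0
  steps:
    - [0.04,0.11,0,0,0,0]
    - [0.06,0.16,0,0,0,0]
    - [0.06,0.16,0,0,0,0]
    - [0.06,0.16,0,0,0,0]
    - [0.06,0.165,0,0,0,0]
    - [0,0,0.1,0,0,0]
    - [0,0,0,0,0,0]
    - [0,0,0,0,0,0]

```text
time_s: 9.15
eef_pos: [573.2, -316.0, 369.4]
tcp_rot: [0.996, -0.087, -0.0, -0.0]
contact_force: [-0.6, -0.2, 0.5]
finger_gap: 85.1
grip_force: 0.0
```

```bash
cat > g.py <<'E'
from h import *
import pickle
q=pickle.load(open("w2.pkl","rb"))
print("yel",onz(q,(153,285.5),118),"collar",onz(q,(549,137),63),"htop",onz(q,(600,139),116))
p=viewer.capture("wrist"); pickle.dump(p,open("w3.pkl","wb")); save(p,"w3"); o=monitor.get_obs(); print(o["eef_pos"])
M=R.from_quat(o["tcp_rot"]); print("tool axes",M.as_matrix().round(3).tolist())
im=p["pixels"];h=cv2.cvtColor(im,cv2.COLOR_RGB2HSV); m=cv2.inRange(h,(0,190,90),(5,255,255))|cv2.inRange(h,(174,190,90),(180,255,255))
n,l,st,ce=cv2.connectedComponentsWithStats(m); print([(st[i].tolist()) for i in range(1,n) if st[i][4]>80])
print("grasp axis proj",proj(p,o["eef_pos"]+M.apply([[0,0,o["eef_pos"][2]-116],[0,0,o["eef_pos"][2]-64]])))
E
python3 g.py
```

```text
yel [519.47363465  17.29270672 118.        ] collar [ 571.25041316 -315.68839922   63.        ] htop [ 570.62062    -318.93660463  116.        ]
[ 573.27229488 -316.10309014  370.06426176]
tool axes [[0.985, -0.174, 0.0], [-0.174, -0.985, 0.0], [0.0, -0.0, -1.0]]
[[316, 215, 28, 43, 945], [437, 214, 32, 27, 383]]
grasp axis proj [[322.31083129 242.52545876]
 [322.84265781 222.26161405]]
```

View pics/w3.png

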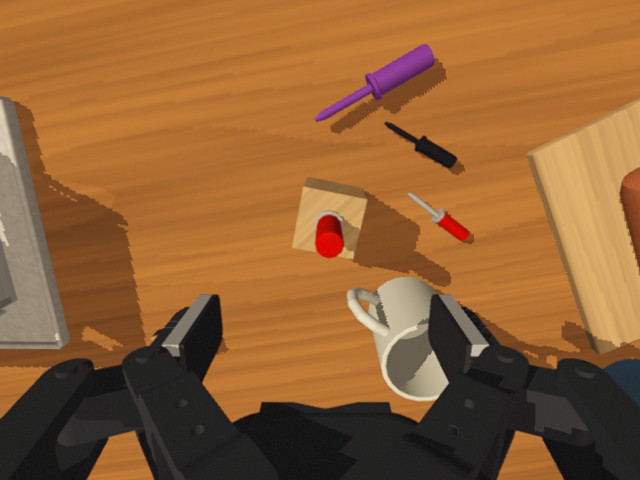

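The handle top is at (329,244), about 5 mm to tool +y of the axis. The mug is well clear. I'm descending with a small correction, then gripping.

Call:
drive_tool:
  steps:
    - [0,0.012,0.05,0,0,0]
    - [0,0,0.1,0,0,0]
    - [0,0,0.1,0,0,0]
    - [0,0,0.1,0,0,0]
    - [0,0,0.1,0,0,0]
    - [0,0,0.05,0,0,0]
    - [0,0,0,0,0,0]

```text
time_s: 10.07
eef_pos: [572.0, -319.9, 243.9]
tcp_rot: [0.996, -0.088, -0.001, -0.0]
contact_force: [0.3, -0.4, 0.6]
finger_gap: 85.6
grip_force: 0.0
```

Call:
drive_tool:
  gripper: 1
  steps:
    - [0,0,0,0,0,0]
    - [0,0,0,0,0,0]
    - [0,0,0,0,0,0]
    - [0,0,0,0,0,0]
    - [0,0,0,0,0,0]
    - [0,0,0,0,0,0]

```text
time_s: 10.82
eef_pos: [572.4, -320.1, 245.3]
tcp_rot: [0.996, -0.088, 0.0, 0.0]
contact_force: [-1.3, 0.6, 6.1]
finger_gap: 18.7
grip_force: 58.4
```

Call:
drive_tool:
  steps:
    - [0,0,-0.04,0,0,0]
    - [0,0,-0.08,0,0,0]
    - [0,0,-0.14,0,0,0]
    - [0,0,-0.16,0,0,0]
    - [0,0,-0.16,0,0,0]
    - [0,0,-0.08,0,0,0]
    - [0,0,0,0,0,0]

```text
time_s: 11.7
eef_pos: [572.4, -320.2, 412.8]
tcp_rot: [0.996, -0.088, 0.002, 0.001]
contact_force: [0.2, 0.2, -0.5]
finger_gap: 18.7
grip_force: 58.5
```

```bash
cat > k.py <<'E'
from h import *
import pickle
a,b,w=[viewer.capture(n) for n in("scene","top","wrist")]
pickle.dump((a,b,w),open("k.pkl","wb"))
o=monitor.get_obs(); M=R.from_quat(o["tcp_rot"]); T=o["eef_pos"]
pts=T+M.apply([[0,0,240],[0,0,185],[0,0,155],[0,0,129]]); print(T,o["finger_gap"])
for n,p in(("scene",a),("top",b),("wrist",w)): print(n,proj(p,pts).round(1).tolist())
u=proj(a,pts[1])[0].astype(int); v=proj(w,pts[0])[0].astype(int)
c=lambda p,x,y,w,h,W,H:(cv2.resize(p["pixels"][max(y,0):y+h,max(x,0):x+w],(W,H),interpolation=cv2.INTER_CUBIC),print(max(x,0),max(y,0)))[0]
cv2.imwrite("pics/k1.png",np.hstack([c(a,u[0]-40,u[1]-40,80,80,400,400),c(w,v[0]-70,v[1]-70,140,140,400,400)])[:,:,::-1])
E
python3 k.py
```

```text
[ 571.90801351 -319.82822345  408.77160321] 18.599473573230267
scene [[175.0, 296.6], [170.7, 275.0], [168.1, 262.6], [165.9, 251.4]]
top [[502.0, 235.7], [510.0, 229.2], [514.7, 225.3], [519.0, 221.9]]
wrist [[321.6, 250.0], [320.6, 287.8], [319.7, 320.2], [318.6, 361.1]]
130 234
251 179
```

View pics/k1.png

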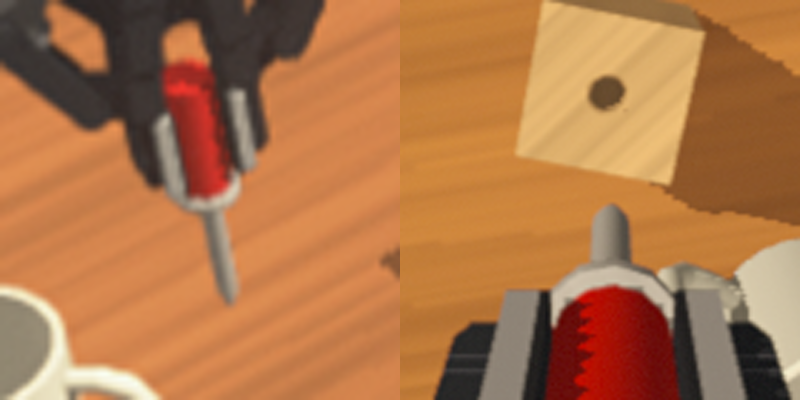

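The pin hangs upright in the grip. In the wrist view its tip is at (325,251), about 4 px right of the prediction, so the wrist calibration is off by roughly 2 mm. I'll carry it over the eyelet and compare tip to hole directly.

Call:
drive_tool:
  steps:
    - [-0.042,-0.1,0,0,0,0]
    - [-0.05,-0.15,0,0,0,0]
    - [-0.05,-0.15,0,0,0,0]
    - [-0.05,-0.15,0,0,0,0]
    - [-0.05,-0.15,0,0,0,0]
    - [-0.05,-0.15,0,0,0,0]
    - [-0.05,-0.15,0,0,0,0]
    - [-0.05,-0.15,0,0,0,0]
    - [-0.05,-0.15,0,0,0,0]
    - [0,0,0.1,0,0,0]
    - [0,0,0.04,0,0,0]
    - [0,0,0,0,0,0]

```text
time_s: 13.35
eef_pos: [520.3, 18.7, 373.5]
tcp_rot: [0.996, -0.089, -0.001, 0.0]
contact_force: [-0.7, -1.0, 0.0]
finger_gap: 18.3
grip_force: 58.6
```

Call:
drive_tool:
  steps:
    - [0,0,0,0,0,0]
    - [0,0,0,0,0,0]

```text
time_s: 13.6
eef_pos: [520.8, 19.0, 375.3]
tcp_rot: [0.996, -0.088, 0.0, -0.0]
contact_force: [-0.5, 0.2, -0.1]
finger_gap: 18.3
grip_force: 58.6
```

```bash
cat > k2.py <<'E'
from h import *
import pickle
a,b,w=[viewer.capture(n) for n in("scene","top","wrist")]
pickle.dump((a,b,w),open("k2.pkl","wb"))
o=monitor.get_obs(); M=R.from_quat(o["tcp_rot"]); T=o["eef_pos"]; print(T,M.as_matrix().round(3).tolist())
tip=T+M.apply([0,0,240]); E=np.array([519.8,19.3,118])
print("tip",tip)
for n,p in(("scene",a),("top",b),("wrist",w)): print(n,proj(p,[tip,E]).round(1).tolist())
u=proj(a,E)[0].astype(int); v=proj(w,E)[0].astype(int)
c=lambda p,x,y,s,W:(cv2.resize(p["pixels"][y:y+s,x:x+s],(W,W),interpolation=cv2.INTER_CUBIC),print(x,y,s))[0]
cv2.imwrite("pics/k2.png",np.hstack([c(a,u[0]-30,u[1]-35,60,300).repeat(1,0),c(w,v[0]-50,v[1]-50,100,300)])[:,:,::-1])
E
python3 k2.py
```

```text
[520.61891459  19.19729854 375.06961539] [[0.984, -0.176, 0.001], [-0.176, -0.984, 0.0], [0.001, -0.0, -1.0]]
tip [520.78400807  19.19771069 135.06967218]
scene [[294.6, 223.5], [294.5, 229.2]]
top [[334.2, 264.3], [334.0, 266.3]]
wrist [[321.8, 249.9], [322.1, 242.9]]
264 194 60
272 192 100
```

View pics/k2.png

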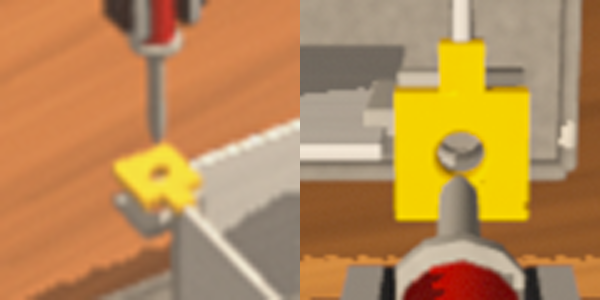

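In the wrist view the tip is at (325.0,250.3) and the hole at (325.3,243.0). In the scene view they are at (295.4,221.6) and (296.0,228.4). I'll solve the relative offset from both views.

```bash
cat > m.py <<'E'
from h import *
import pickle
from scipy.optimize import least_squares
a,b,w=pickle.load(open("k2.pkl","rb"))
H=np.array([519.8,19.3,118])
ob=[(a,(-.6,-6.8)),(w,(-.3,7.3))]
f=lambda d: np.concatenate([(proj(p,H+d)-proj(p,H))[0]-o for p,o in ob])
s=least_squares(f,[0,0,17]); print(s.x,s.fun)
for dz in (17,18,19): 
    s=least_squares(lambda d:f([d[0],d[1],dz]),[0,0]); print(dz,s.x,s.fun.round(2))
E
python3 m.py
```

```text
[ 1.7401472  -0.41326886 20.20609713] [0.85409782 0.2278977  0.1806969  0.1619804 ]
17 [ 0.58181257 -0.09584107] [0.64 1.06 0.06 0.26]
18 [ 0.94341245 -0.195352  ] [0.71 0.8  0.1  0.23]
19 [ 1.30473178 -0.29440649] [0.77 0.54 0.13 0.2 ]
```

Call:
drive_tool:
  steps:
    - [-0.004,0,0,0,0,0]
    - [0,0,0.03,0,0,0]
    - [0,0,0.03,0,0,0]
    - [0,0,0.02,0,0,0]
    - [0,0,0.02,0,0,0]
    - [0,0,0.02,0,0,0]
    - [0,0,0,0,0,0]

```text
time_s: 14.62
eef_pos: [519.5, 19.4, 344.3]
tcp_rot: [0.996, -0.088, -0.0, 0.0]
contact_force: [0.2, -0.5, -1.0]
finger_gap: 18.7
grip_force: 58.6
```

No contact force with the tip about 13 mm past the yellow face, so it is in the hole. Continuing down.

Call:
drive_tool:
  steps:
    - [0,0,0.02,0,0,0]
    - [0,0,0.02,0,0,0]
    - [0,0,0.02,0,0,0]
    - [0,0,0.02,0,0,0]
    - [0,0,0,0,0,0]

```text
time_s: 15.25
eef_pos: [519.5, 19.4, 324.2]
tcp_rot: [0.996, -0.088, -0.0, 0.0]
contact_force: [0.5, -0.2, -0.8]
finger_gap: 18.4
grip_force: 58.6
```

Call:
drive_tool:
  steps:
    - [0,0,0.02,0,0,0]
    - [0,0,0.02,0,0,0]
    - [0,0,0.02,0,0,0]
    - [0,0,0.008,0,0,0]
    - [0,0,0.008,0,0,0]
    - [0,0,0,0,0,0]

```text
time_s: 16.0
eef_pos: [519.5, 19.5, 305.6]
tcp_rot: [0.996, -0.088, -0.0, 0.0]
contact_force: [1.0, -1.0, -1.0]
finger_gap: 18.7
grip_force: 58.6
```

Call:
drive_tool:
  steps:
    - [0,0,0.006,0,0,0]
    - [0,0,0.006,0,0,0]
    - [0,0,0.006,0,0,0]
    - [0,0,0,0,0,0]

```text
time_s: 16.5
eef_pos: [519.5, 19.7, 303.0]
tcp_rot: [0.996, -0.088, 0.0, 0.0]
contact_force: [-6.9, -1.4, 18.3]
finger_gap: 18.4
grip_force: 60.7
```

The collar has met the yellow eyelet at the expected height, with 18 N. I'll relieve the load, release and retreat upward.

Call:
drive_tool:
  steps:
    - [0,0,-0.006,0,0,0]
    - [0,0,0,0,0,0]

```text
time_s: 16.75
eef_pos: [519.6, 19.6, 303.2]
tcp_rot: [0.996, -0.088, 0.0, -0.0]
contact_force: [-1.7, -0.4, 7.1]
finger_gap: 19.0
grip_force: 58.7
```

Call:
drive_tool:
  gripper: 0
  steps:
    - [0,0,0,0,0,0]
    - [0,0,0,0,0,0]
    - [0,0,0,0,0,0]
    - [0,0,0,0,0,0]
    - [0,0,0,0,0,0]
    - [0,0,-0.06,0,0,0]
    - [0,0,-0.12,0,0,0]
    - [0,0,-0.16,0,0,0]
    - [0,0,-0.16,0,0,0]
    - [0,0,0,0,0,0]

```text
time_s: 18.0
eef_pos: [520.2, 19.8, 432.0]
tcp_rot: [0.996, -0.088, 0.004, -0.001]
contact_force: [0.9, 0.2, 0.4]
finger_gap: 85.5
grip_force: 0.0
```

Call:
drive_tool:
  steps:
    - [0,0.15,0,0,0,0]
    - [-0.02,0.2,0,0,0,0]
    - [-0.02,0.2,0,0,0,0]
    - [0,0.2,0,0,0,0]
    - [0,0,0,0,0,0]
    - [0,0,0,0,0,0]

```text
time_s: 18.75
eef_pos: [476.7, -162.8, 427.5]
tcp_rot: [0.996, -0.088, -0.0, -0.0]
contact_force: [-0.6, 0.7, 0.7]
finger_gap: 85.4
grip_force: 0.0
```

```bash
cat > n.py <<'E'
from h import *
a,b,w=[viewer.capture(n) for n in("scene","top","wrist")]
c=lambda p,x,y,s,W:cv2.resize(p["pixels"][y:y+s,x:x+s],(W,W),interpolation=cv2.INTER_CUBIC)
cv2.imwrite("pics/end.png",np.hstack([c(a,240,170,110,400),c(b,250,170,200,400)])[:,:,::-1])
for t in ["pot_center","mug_center","flask_center","matchbox_center","gate"]: print(t,[[np.round(x["bbox"]).astype(int).tolist() for x in boxes_of(p,t)[:1]] for p in(a,b)])
E
python3 n.py
```

```text
pot_center [[[355, 242, 46, 52]], [[289, 222, 52, 61]]]
mug_center [[[135, 322, 60, 55]], [[532, 302, 16, 36]]]
flask_center [[[389, 158, 34, 80]], [[128, 311, 69, 49]]]
matchbox_center [[[225, 280, 26, 18]], [[405, 302, 25, 18]]]
gate [[], [[339, 234, 21, 82]]]
```

View pics/end.png

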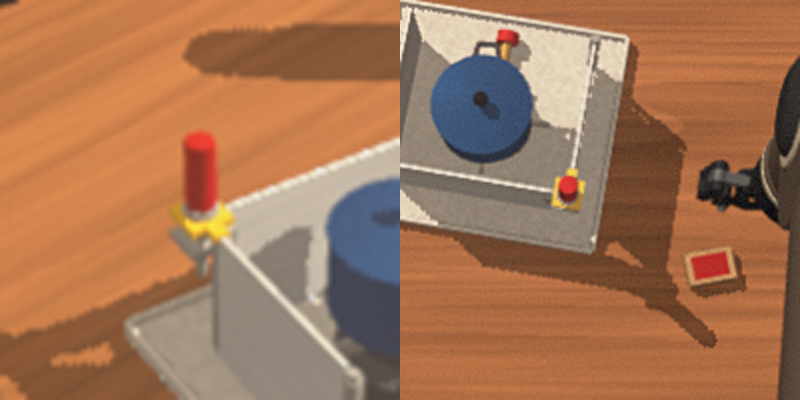

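The final view shows the gate shut and the pin upright through both eyelets, with its collar on the yellow one, at about scene (295,229). The pot, mug, flask and matchbox have not moved, and the arm is clear.

```bash
python3 -c "
from rig import env
print(env.finish_job())"
```

```text
the job is handed in; nothing more can be done
None
```

The job is handed in: the gate is shut, the red pin sits through both eyelets with its collar on the yellow one, and it is released; the pot, mug, flask and matchbox look unmoved, and the robot's clock read about 19 s of the 54 s limit.

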